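Lock a microplate carrier with its retaining rod

TASK

Lock the three-deck microplate carrier for transport: take the long retaining rod out of the parking block and lower it, under control and not dropped, down through the holed ears of all three decks until its head rests on the top ear, then let go. The shorter rod is too short for this carrier: leave it in the block, and do not disturb the dropper bottle.

Things in the scene. Friction and masses are not known exactly. Their poses are not given: they have to be found in the camera images.
- long_rod: Long retaining rod: upright steel shaft 12 mm thick, 86 mm long, foot tapered over 5 mm, under a round black head 28 mm wide, 34 mm high; 60 to 130 g. Origin: end of the foot, z up: the head spans z = 86 to 120 mm; grip its middle from above, any yaw. Starts foot down in a socket of the grey block, foot 10 mm above the worktop; locked in the carrier, foot 14 mm above the worktop.
- short_rod: Shorter rod, same look and head, shaft 50 mm, 84 mm in all. Origin: end of the foot, z up. Stands in the other socket, its head 36 mm lower than the long rod's; stays there. The fixed grey block is 52 x 124 x 46 mm; its two round sockets, 14 mm wide and 36 mm deep, are 70 mm apart along it; lift a rod straight up by over 36 mm to free it.
- top_hole (a point): Centre of the top ear's hole, on the ear's upper face; x level, into the carrier; z up. The fixed carrier has three aluminium decks with white well plates; each has an ear 46 mm wide, 7 mm thick facing the robot, with a 22 mm round hole. The holes lie on one vertical line; ears' upper faces 100, 66, 32 mm above the worktop. Top plate starts 34 mm to +x, 14 mm higher; free along y.
- dropper_bottle: Bystander: amber dropper bottle with a black rubber bulb, 33 mm wide and 102 mm tall, standing at the front right of the worktop. Origin: centre of its underside, z up. (Also standing there: a fixed rack of capped tubes, 90 mm high, in front of the grey block.)
There are look-alikes about, which are no part of the job. Leave any white look-alike of the long_rod alone.

How it is judged:
On the way, in this order (a step that is already met when the one before it is completed fails the run):
1. the long rod's foot is in the top ear's hole (horizontal distance between long_rod and top_hole below 0.012 m and z of long_rod in the frame of top_hole below -0.004 m), for 0.02 s.
2. the foot is through the middle ear (horizontal distance between long_rod and top_hole below 0.012 m and z of long_rod in the frame of top_hole below -0.043 m), for 0.02 s.
3. the foot is through the bottom ear (horizontal distance between long_rod and top_hole below 0.012 m and z of long_rod in the frame of top_hole below -0.076 m), for 0.02 s.
At the end, for the whole second after the job is handed in: The long rod stands through all three ears: its foot at least 76 mm below the top ear's upper face (head down on the ear within 10 mm), within 12 mm of the holes' axis, upright within about 10 degrees, at rest and released (all of step 3 and angle between long_rod's own z axis and vertical below 0.17 rad and linear speed of long_rod below 0.02 m/s); the robot touches nothing.
It fails at once if the long rod is dropped down the holes (faster than 0.7 m/s) (horizontal distance between long_rod and top_hole below 0.012 m and z of long_rod in the frame of top_hole below -0.004 m and linear speed of long_rod above 0.7 m/s).
It fails at once if the shorter rod is moved more than 30 mm (distance of short_rod from where it was at the start of the episode above 0.03 m).
It fails at once if the dropper bottle is moved more than 30 mm or knocked over (distance of dropper_bottle from where it was at the start of the episode above 0.03 m or angle between dropper_bottle's own z axis and vertical above 0.5 rad).
It also fails if it takes over 45 s, if anything falls off the work surface, if the arm or the gripper's body presses on something with over 40 N, if the wrist force passes 120 N, or if a joint passes its speed limit or range.

ROBOT

A 7-joint arm with a two-finger parallel gripper is mounted at the origin on a cart in front of the work surface, level with it; the furniture and walls round the work are solid. World frame = base frame: x ahead of the robot, y to its left, z up, the work surface at z = 0. Lengths are in m, angles in rad, forces in N, time in s.
With the tool pointing down it reaches from about 0.425 to 0.875 m from the base axis. Payload 4.7 kg.
Tool frame: the origin (TCP) lies at the centre of the arm's flange, where the gripper is bolted on; the fingertips stand 182 mm ahead of it and the grasp point (between the pads) lies ahead of it (ctrl.hold_point_z is the z of the grasp point in the tool frame, in m); z points along the fingers, y is the direction in which the jaws open and shut (so a half turn about z gives the same grasp; the last joint's range is limited). The gripper opens to 87 mm and grips with 3 to 60 N. Pads are 19 mm wide; open, the fingers measure 117 mm over their backs; the gripper's body (75 mm by 190 mm) begins 51 mm behind the grasp point.
Start: joints at [-1.184, 0.321, -0.07, 1.45, 0.023, 1.371, -0.057], TCP at [0.237, 0.605, 0.405] pointing down, gripper open.
Joint ranges: [-2.86, 2.86], [-0.3, 2.09], [-1.38, 1.24], [0.06, 2.45], [-1.56, 4.7], [0.09, 2.05], [-2.69, 2.69]. Speed limits (rad/s): [2.57, 2.57, 3.14, 3.14, 3.14, 3.14, 3.14].

INTERFACE

Orientations are given as a rotation vector (axis times angle).
In Python, from bench import get_state, imaging, workorder, ctrl gives the robot as it stands.
- The arm moves only by the tool step_arm, never from a script. Its argument "increments" is a list of rows, each an object of numbers: "claw": the opening, from 0 (shut) to 1 (fully open); "tx", "ty", "tz": the shift along the tool's x, y, z in m; "spin": the turn about the tool's z in degrees. A call has 1 to 8 rows; each row is the pose to reach, as a shift and turn from the pose commanded when the call began, along the tool's axes at that moment; what a row does not reach only later rows make up. A row lasts 1/12 s, in which the tool goes at most 41.7 mm and 7.16 degrees, less where a joint would pass 70% of its speed; a pose out of reach is approached as far as the arm can. A call with a gripper value outside its range is refused whole. The fingers move at their own pace and stop on an object; "force" is the grip in N (left out, the last holds). Time passes only in rows, so rows that repeat a pose let the fingers close. It gives the time, the measured TCP pose, the force and the opening at its end, in the units of the state.
- get_state(): the state, without advancing time (a new reading comes with each control period).
- imaging.get_image(name): name is "side" or "top"; returns the picture (400x640x3 uint8, blue, green, red); there is no depth.
- imaging.camera_params(name): a dict with "intrinsics" (3x3 intrinsics, pixels), "camera_from_world" (4x4, takes a point from world to camera coordinates). Camera axes: x right, y down, z forward; pixel columns grow to the right and rows downward; lengths in m; the calibration is good to about 2 mm. A picture is of the moment at which its call begins. camera_params takes no time and is no camera call.
- workorder.close_job(): hands the job in, once; it reports no verdict.
The state is a dict: "time": time; "joint_positions": joint angles; "qd": joint speeds; "joint_torque": joint torques, N m; "position": TCP position; "tool_rot": TCP orientation; "ft_force": force on the tool from outside, world axes, zero at the start; "torque": the same for the moment, N m; "grip_width": opening from 0.0 (shut) to 1.0 (fully open).
Only numpy, scipy, OpenCV 4.12 (cv2) and the standard library are available. Lean on these libraries where they do the work, as an engineer would, in place of code of your own. Each camera call takes 0.05 s, during which the arm holds its last target. There are 200 camera calls.

## Working session

There is one attempt and no reset: what is moved stays moved. The work goes in short steps, Python scripts to look and compute and a tool call to move; the robot and the scene stay as the last step left them, time stands still between calls to the robot, and variables do not carry over. Pictures are saved under pics/ and viewed, on a budget of 10 in all, crops included, one or two more only if the job needs it, and the job is handed in when it is done.

Besides the shell and the picture viewer there is one more tool, called as name(argument=value, ...), one argument or row to a line, values as JSON. step_arm: Moves the arm, as the interface text tells. Its arguments: {"type":"object","properties":{"increments":{"type":"array"},"force":{"type":"number"}},"required":["increments"]}

```bash
mkdir -p pics; cat > h.py <<'E'
import numpy as np, cv2
from bench import get_state, imaging, workorder, ctrl
def cam(n):
    p=imaging.camera_params(n); return np.array(p["intrinsics"]),np.array(p["camera_from_world"])
def proj(n,P):
    K,T=cam(n); c=T[:3,:3]@np.array(P,float)+T[:3,3]; u=K@c; return (u[:2]/u[2]).round(1)
def atz(n,u,v,z):
    K,T=cam(n); R=T[:3,:3]; o=-R.T@T[:3,3]; d=R.T@np.linalg.solve(K,[u,v,1.]); return (o+d*(z-o[2])/d[2]).round(4)
def tri(a,pa,b,pb):
    A=[]
    for n,(u,v) in((a,pa),(b,pb)):
        K,T=cam(n);M=K@T[:3];A+=[u*M[2]-M[0],v*M[2]-M[1]]
    A=np.array(A);return np.linalg.lstsq(A[:,:3],-A[:,3],rcond=None)[0].round(4)
E
python3 - <<'E'
from h import *
s=get_state();print({k:np.round(v,3) for k,v in s.items()},ctrl.hold_point_z)
for n in("side","top"):
    im=imaging.get_image(n);cv2.imwrite(f"pics/{n}0.png",im);K,T=cam(n);print(n,K.round(1).tolist(),(-T[:3,:3].T@T[:3,3]).round(3),T[:3,:3].round(2).tolist())
E
```

```text
{'time': np.float64(0.0), 'joint_positions': array([-1.184,  0.322, -0.07 ,  1.452,  0.023,  1.371, -0.057]), 'qd': array([-0.   ,  0.001, -0.001, -0.   ,  0.002,  0.   , -0.001]), 'joint_torque': array([-0.0000e+00, -4.9129e+01, -4.0400e-01, -3.1252e+01, -6.4000e-02,
        4.4000e-02,  0.0000e+00]), 'position': array([0.237, 0.605, 0.404]), 'tool_rot': array([-5.820e-01, -3.087e+00,  3.000e-03]), 'ft_force': array([-0.296, -0.541, -0.95 ]), 'torque': array([-0.001, -0.005,  0.018]), 'grip_width': np.float64(1.0)} 0.1635
side [[444.2, 0.0, 304.7], [0.0, 444.2, 198.5], [0.0, 0.0, 1.0]] [0.485 0.663 0.769] [[-1.0, 0.02, -0.01], [0.02, 0.68, -0.74], [-0.01, -0.73, -0.68]]
top [[370.8, 0.0, 316.4], [0.0, 370.8, 199.0], [0.0, 0.0, 1.0]] [ 0.345 -0.082  1.109] [[0.01, -1.0, 0.01], [-0.99, -0.01, -0.15], [0.15, -0.0, -0.99]]
```

View pics/side0.png

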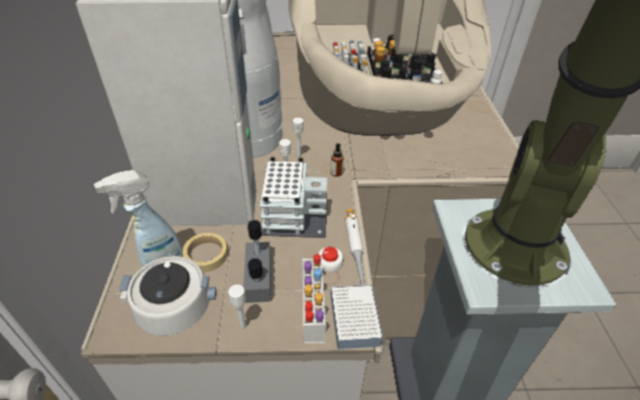

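View pics/top0.png

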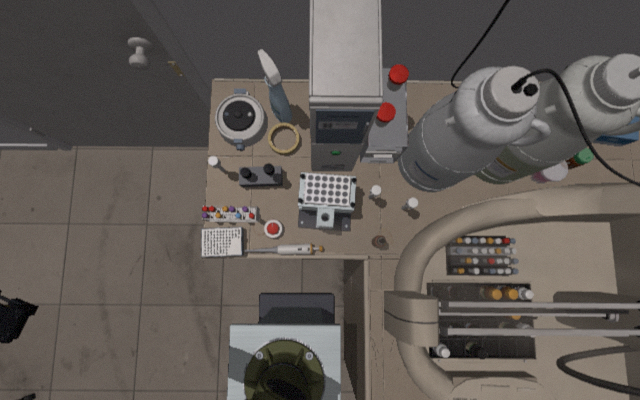

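The side view shows black heads at (254,230) and (256,268) over the grey block, and the carrier at (290,195) with its top ear near (316,183). The top view shows the black heads at (246,173) and (268,169), and the ear hole near (324,216). The white look-alikes are at top (213,162), (376,190) and (412,204). The long rod should be the far one (side (254,230), top (268,169)), because its shaft is visible below the head. I'll check this in a crop.

```bash
python3 - <<'E'
from h import *
s=cv2.imread("pics/side0.png");t=cv2.imread("pics/top0.png")
a=cv2.resize(s[160:310,230:340],None,fx=4,fy=4,interpolation=cv2.INTER_CUBIC)
b=cv2.resize(t[150:240,230:370],None,fx=2.5,fy=2.5,interpolation=cv2.INTER_CUBIC)
c=np.zeros((600,790,3),np.uint8);c[:600,:440]=a;c[:225,440:790]=b
b=cv2.resize(t[195:240,300:350],None,fx=7,fy=7,interpolation=cv2.INTER_CUBIC);c[240:555,440:790]=b
cv2.imwrite("pics/c1.png",c)
print(tri("side",(254.5,229),"top",(268.5,169.5)),tri("side",(256,267),"top",(245.5,173.5)))
print(atz("top",268.5,169.5,.13),atz("top",245.5,173.5,.094),atz("side",254.5,229,.113),atz("side",256,267,.077))
E
```

```text
[0.5797 0.0453 0.1177] [0.5753 0.1144 0.083 ]
[0.5755 0.0438 0.13  ] [0.572  0.1123 0.094 ] [0.5812 0.0405 0.113 ] [0.5766 0.1095 0.077 ]
```

View pics/c1.png

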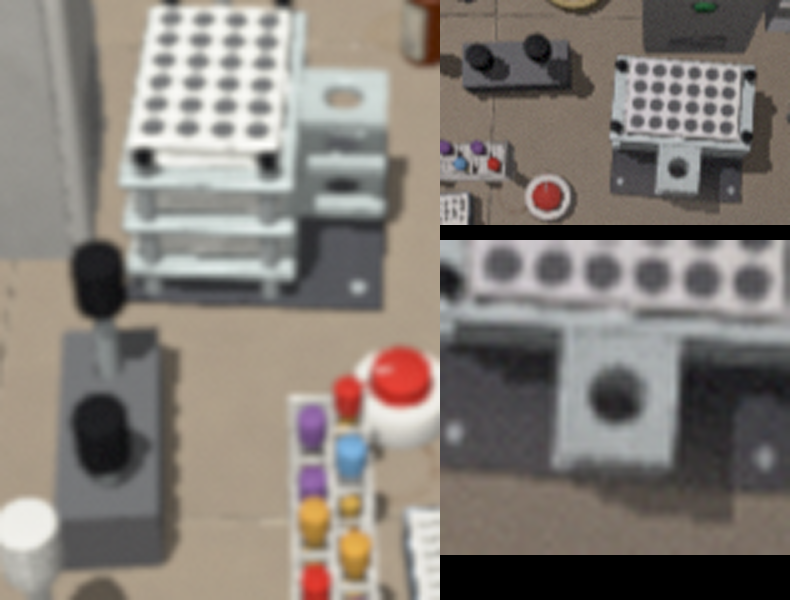

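The crop confirms it: the far head (side (255,230)) stands high on a visible shaft, so that's the long rod. The near head sits low on the block. The ear hole is at side (316.2,184.2) and top (325.3,217.0).

```bash
python3 - <<'E'
from h import *
from scipy.spatial.transform import Rotation as R
print("hole",atz("top",325.3,217,.1),atz("side",316.2,184.2,.1),tri("side",(316.2,184.2),"top",(325.3,217)))
print("head",atz("top",269.2,168.4,.13),atz("side",254.5,223.8,.13),atz("side",255,230,.113))
s=get_state();M=R.from_rotvec(s["tool_rot"]).as_matrix();print(M.round(3))
g=np.array([.579,.043]); p=s["position"]; d=np.r_[g,p[2]]-p; print(M.T@d, "ear edges",atz("top",300+115/7,195+225/7,.1),atz("top",300+235/7,195+225/7,.1))
E
```

```text
hole [ 0.451  -0.1111  0.1   ] [ 0.4504 -0.1106  0.1   ] [ 0.4507 -0.111   0.0997]
head [0.5786 0.042  0.13  ] [0.5797 0.0423 0.13  ] [0.58   0.0433 0.113 ]
[[-0.931  0.364 -0.001]
 [ 0.364  0.931 -0.002]
 [-0.    -0.002 -1.   ]]
[-0.52353531 -0.39891185  0.00072641] ear edges [ 0.4231 -0.087   0.1   ] [ 0.4235 -0.1337  0.1   ]
```

The two cameras agree within 1.5 mm: head at (0.579,0.042), hole at (0.451,-0.111). I'll go above the long rod with the jaws along world y and part-open, which clears the short rod and suits the carrier.

step_arm(
  increments=[
    {"tx": -0.02, "ty": -0.015, "spin": -3, "claw": 0.6},
    {"tx": -0.05, "ty": -0.038, "spin": -6, "claw": 0.6},
    {"tx": -0.08, "ty": -0.061, "spin": -9, "claw": 0.6},
    {"tx": -0.11, "ty": -0.084, "spin": -12, "claw": 0.6},
    {"tx": -0.14, "ty": -0.107, "spin": -15, "claw": 0.6},
    {"tx": -0.17, "ty": -0.13, "spin": -18, "claw": 0.6},
    {"tx": -0.2, "ty": -0.152, "spin": -21.3, "claw": 0.6},
    {"tx": -0.22, "ty": -0.168, "spin": -21.3, "claw": 0.6},
  ],
)

```text
invalid input at $.increments[0]: expected keys claw, tx, ty, tz, spin
```

```bash
cat > st.py <<'E'
import sys
from h import *
from scipy.spatial.transform import Rotation as R
s=get_state();M=R.from_rotvec(s["tool_rot"]).as_matrix()
print(s["time"],np.round(s["position"],4),M[:,1].round(3),M[:,2].round(3),"w",round(s["grip_width"],3),"f",np.round(s["ft_force"],1),"j",np.round(s["joint_positions"],2))
if len(sys.argv)>3: print("delta",(M.T@(np.array(sys.argv[1:4],float)-s["position"])).round(4))
E
python3 st.py .579 .042 .404
```

```text
0.1 [0.2367 0.6052 0.4038] [ 0.364  0.931 -0.002] [-0.001 -0.002 -1.   ] w 0.999 f [-0.2 -0.8 -0.5] j [-1.18  0.32 -0.07  1.45  0.02  1.37 -0.06]
delta [-5.239e-01 -3.998e-01  5.000e-04]
```

All keys are required.

step_arm(
  increments=[
    {"tx": -0.02, "ty": -0.015, "tz": 0, "spin": -3, "claw": 0.6},
    {"tx": -0.05, "ty": -0.038, "tz": 0, "spin": -6, "claw": 0.6},
    {"tx": -0.08, "ty": -0.061, "tz": 0, "spin": -9, "claw": 0.6},
    {"tx": -0.11, "ty": -0.084, "tz": 0, "spin": -12, "claw": 0.6},
    {"tx": -0.14, "ty": -0.107, "tz": 0, "spin": -15, "claw": 0.6},
    {"tx": -0.17, "ty": -0.13, "tz": 0, "spin": -18, "claw": 0.6},
    {"tx": -0.2, "ty": -0.152, "tz": 0, "spin": -21.3, "claw": 0.6},
    {"tx": -0.22, "ty": -0.168, "tz": 0, "spin": -21.3, "claw": 0.6},
  ],
)

```text
time: 0.77
position: [0.3826, 0.3651, 0.4045]
tool_rot: [0.004, 3.141, -0.002]
ft_force: [1.5, -0.0, 0.3]
grip_width: 0.613
```

```bash
python3 st.py .579 .042 .404
```

```text
0.7667 [0.3826 0.3651 0.4045] [ 0.002  1.    -0.001] [ 0.001 -0.001 -1.   ] w 0.613 f [ 1.5 -0.   0.3] j [-0.87  0.06  0.06  1.75 -0.    1.32  0.76]
delta [-0.1972 -0.3226  0.0011]
```

step_arm(
  increments=[
    {"tx": -0.018, "ty": -0.03, "tz": 0, "spin": 0, "claw": 0.6},
    {"tx": -0.036, "ty": -0.06, "tz": 0, "spin": 0, "claw": 0.6},
    {"tx": -0.054, "ty": -0.09, "tz": 0, "spin": 0, "claw": 0.6},
    {"tx": -0.073, "ty": -0.12, "tz": 0, "spin": 0, "claw": 0.6},
    {"tx": -0.091, "ty": -0.15, "tz": 0, "spin": 0, "claw": 0.6},
    {"tx": -0.109, "ty": -0.18, "tz": 0, "spin": 0, "claw": 0.6},
    {"tx": -0.127, "ty": -0.21, "tz": 0, "spin": 0, "claw": 0.6},
    {"tx": -0.14, "ty": -0.23, "tz": 0, "spin": 0, "claw": 0.6},
  ],
)

```text
time: 1.43
position: [0.5213, 0.1348, 0.4046]
tool_rot: [0.007, 3.141, -0.002]
ft_force: [0.7, 0.1, 0.5]
grip_width: 0.6
```

step_arm(
  increments=[
    {"tx": -0.018, "ty": -0.03, "tz": 0, "spin": 0, "claw": 0.6},
    {"tx": -0.036, "ty": -0.06, "tz": 0, "spin": 0, "claw": 0.6},
    {"tx": -0.05, "ty": -0.085, "tz": 0, "spin": 0, "claw": 0.6},
    {"tx": -0.058, "ty": -0.097, "tz": 0, "spin": 0, "claw": 0.6},
    {"tx": -0.058, "ty": -0.097, "tz": 0.02, "spin": 0, "claw": 0.6},
    {"tx": -0.058, "ty": -0.097, "tz": 0.04, "spin": 0, "claw": 0.6},
    {"tx": -0.058, "ty": -0.097, "tz": 0.05, "spin": 0, "claw": 0.6},
    {"tx": -0.058, "ty": -0.097, "tz": 0.05, "spin": 0, "claw": 0.6},
  ],
)

```text
time: 2.1
position: [0.577, 0.0417, 0.3517]
tool_rot: [-0.001, -3.136, 0.002]
ft_force: [0.1, 0.1, -0.6]
grip_width: 0.602
```

```bash
python3 - <<'E'
from h import *
s=imaging.get_image("side");t=imaging.get_image("top")
a=cv2.resize(s[160:310,200:310],None,fx=4,fy=4,interpolation=cv2.INTER_CUBIC)
b=cv2.resize(t[130:220,210:330],None,fx=2.9,fy=2.9,interpolation=cv2.INTER_CUBIC)
c=np.zeros((600,790,3),np.uint8);c[:600,:440]=a;c[:b.shape[0],440:440+b.shape[1]]=b
cv2.imwrite("pics/c2.png",c)
E
python3 st.py .579 .042 .2815
```

```text
2.2 [0.5781 0.0419 0.3548] [ 0.001  1.    -0.   ] [-0.001 -0.    -1.   ] w 0.603 f [0.5 0.1 0.5] j [-0.46  0.21  0.39  1.71 -0.08  1.24  1.52]
delta [-0.001   0.0001  0.0733]
```

View pics/c2.png

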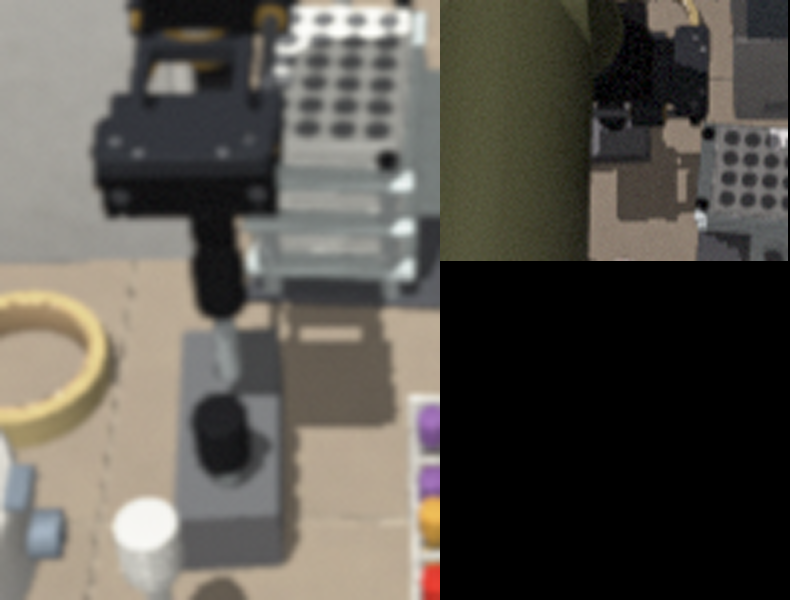

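The finger at crop (215,235) lines up with the long head at (218,280), and the short head at (220,435) is clear. I'll descend 73 mm and then close.

step_arm(
  increments=[
    {"tx": -0.001, "ty": 0, "tz": 0.012, "spin": 0, "claw": 0.6},
    {"tx": -0.001, "ty": 0, "tz": 0.024, "spin": 0, "claw": 0.6},
    {"tx": -0.001, "ty": 0, "tz": 0.036, "spin": 0, "claw": 0.6},
    {"tx": -0.001, "ty": 0, "tz": 0.048, "spin": 0, "claw": 0.6},
    {"tx": -0.001, "ty": 0, "tz": 0.06, "spin": 0, "claw": 0.6},
    {"tx": -0.001, "ty": 0, "tz": 0.068, "spin": 0, "claw": 0.6},
    {"tx": -0.001, "ty": 0, "tz": 0.073, "spin": 0, "claw": 0.6},
    {"tx": -0.001, "ty": 0, "tz": 0.073, "spin": 0, "claw": 0.6},
  ],
)

```text
time: 2.87
position: [0.5787, 0.0416, 0.2802]
tool_rot: [-0.002, -3.139, 0.001]
ft_force: [0.6, 1.0, -0.3]
grip_width: 0.598
```

step_arm(
  increments=[
    {"tx": 0, "ty": 0, "tz": 0, "spin": 0, "claw": 0.5},
    {"tx": 0, "ty": 0, "tz": 0, "spin": 0, "claw": 0.4},
    {"tx": 0, "ty": 0, "tz": 0, "spin": 0, "claw": 0.3},
    {"tx": 0, "ty": 0, "tz": 0, "spin": 0, "claw": 0.2},
    {"tx": 0, "ty": 0, "tz": 0, "spin": 0, "claw": 0.2},
    {"tx": 0, "ty": 0, "tz": 0, "spin": 0, "claw": 0.2},
  ],
  force=25,
)

```text
time: 3.37
position: [0.5793, 0.0418, 0.2823]
tool_rot: [0.001, 3.141, 0.001]
ft_force: [0.9, 0.3, 0.7]
grip_width: 0.316
```

```bash
python3 st.py .579 .042 .2815
```

```text
3.3667 [0.5793 0.0418 0.2823] [0.001 1.    0.001] [ 0.001  0.001 -1.   ] w 0.316 f [0.9 0.3 0.7] j [-0.45  0.27  0.38  1.79 -0.11  1.1   1.54]
delta [0.0003 0.0002 0.0008]
```

The grip is at 27.5 mm, which matches the 28 mm head. Next I lift straight up by 160 mm.

step_arm(
  increments=[
    {"tx": 0, "ty": 0, "tz": -0.01, "spin": 0, "claw": 0.2},
    {"tx": 0, "ty": 0, "tz": -0.022, "spin": 0, "claw": 0.2},
    {"tx": 0, "ty": 0, "tz": -0.034, "spin": 0, "claw": 0.2},
    {"tx": 0, "ty": 0, "tz": -0.046, "spin": 0, "claw": 0.2},
    {"tx": 0, "ty": 0, "tz": -0.058, "spin": 0, "claw": 0.2},
    {"tx": 0, "ty": 0, "tz": -0.07, "spin": 0, "claw": 0.2},
    {"tx": 0, "ty": 0, "tz": -0.08, "spin": 0, "claw": 0.2},
  ],
)

```text
time: 3.95
position: [0.5793, 0.0414, 0.3638]
tool_rot: [0.002, 3.14, 0.0]
ft_force: [-0.3, 0.0, -0.3]
grip_width: 0.312
```

step_arm(
  increments=[
    {"tx": 0, "ty": 0, "tz": -0.015, "spin": 0, "claw": 0.2},
    {"tx": 0, "ty": 0, "tz": -0.03, "spin": 0, "claw": 0.2},
    {"tx": 0, "ty": 0, "tz": -0.045, "spin": 0, "claw": 0.2},
    {"tx": 0, "ty": 0, "tz": -0.06, "spin": 0, "claw": 0.2},
    {"tx": 0, "ty": 0, "tz": -0.072, "spin": 0, "claw": 0.2},
    {"tx": 0, "ty": 0, "tz": -0.08, "spin": 0, "claw": 0.2},
    {"tx": 0, "ty": 0, "tz": -0.08, "spin": 0, "claw": 0.2},
  ],
)

```text
time: 4.53
position: [0.5795, 0.0414, 0.444]
tool_rot: [0.002, 3.138, 0.001]
ft_force: [0.1, -0.5, -0.8]
grip_width: 0.316
```

```bash
python3 st.py .451 -.111 .4415; python3 - <<'E'
from h import *
cv2.imwrite("pics/s3.png",imaging.get_image("side"))
E
```

```text
4.5333 [0.5795 0.0414 0.444 ] [0.001 1.    0.001] [ 0.003  0.001 -1.   ] w 0.316 f [ 0.1 -0.5 -0.8] j [-0.47  0.16  0.39  1.59 -0.06  1.41  1.5 ]
delta [ 0.1283 -0.1526  0.002 ]
```

View pics/s3.png

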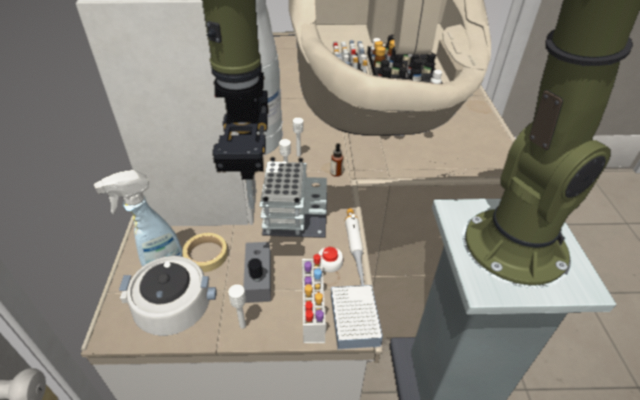

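The rod is free: its shaft ends at (250,221) and the short rod is still at (256,268). I'll move back in x first, then across in y to the hole.

step_arm(
  increments=[
    {"tx": 0.015, "ty": 0, "tz": 0, "spin": 0, "claw": 0.2},
    {"tx": 0.035, "ty": 0, "tz": 0, "spin": 0, "claw": 0.2},
    {"tx": 0.055, "ty": 0, "tz": 0, "spin": 0, "claw": 0.2},
    {"tx": 0.075, "ty": -0.01, "tz": 0, "spin": 0, "claw": 0.2},
    {"tx": 0.095, "ty": -0.025, "tz": 0, "spin": 0, "claw": 0.2},
    {"tx": 0.112, "ty": -0.04, "tz": 0, "spin": 0, "claw": 0.2},
    {"tx": 0.124, "ty": -0.055, "tz": 0, "spin": 0, "claw": 0.2},
    {"tx": 0.128, "ty": -0.07, "tz": 0, "spin": 0, "claw": 0.2},
  ],
)

```text
time: 5.25
position: [0.4492, -0.029, 0.4408]
tool_rot: [-0.001, -3.139, -0.001]
ft_force: [-0.3, -0.6, -2.5]
grip_width: 0.314
```

step_arm(
  increments=[
    {"tx": 0, "ty": -0.02, "tz": 0, "spin": 0, "claw": 0.2},
    {"tx": 0, "ty": -0.04, "tz": 0, "spin": 0, "claw": 0.2},
    {"tx": 0, "ty": -0.06, "tz": 0, "spin": 0, "claw": 0.2},
    {"tx": 0, "ty": -0.075, "tz": 0, "spin": 0, "claw": 0.2},
    {"tx": 0, "ty": -0.082, "tz": 0, "spin": 0, "claw": 0.2},
    {"tx": 0, "ty": -0.082, "tz": 0.02, "spin": 0, "claw": 0.2},
    {"tx": 0, "ty": -0.082, "tz": 0.04, "spin": 0, "claw": 0.2},
    {"tx": 0, "ty": -0.082, "tz": 0.04, "spin": 0, "claw": 0.2},
  ],
)

```text
time: 5.92
position: [0.4496, -0.1095, 0.3977]
tool_rot: [-0.001, -3.134, -0.001]
ft_force: [-0.4, 0.7, -0.9]
grip_width: 0.314
```

```bash
python3 - <<'E'
from h import *
s=imaging.get_image("side")
cv2.imwrite("pics/s4.png",cv2.resize(s[130:250,250:370],None,fx=5,fy=5,interpolation=cv2.INTER_CUBIC))
p=get_state()["position"]
f=np.array([p[0],p[1],p[2]-.1635-.108]);print("foot",f)
for q in(f,f+[0,0,.005],f+[0,0,.086],[.451,-.111,.1]): print((proj("side",q)-[250,130])*5)
E
python3 st.py .451 -.111 .4015
```

```text
foot [ 0.45016657 -0.10953464  0.12813413]
[332.5 225.5]
[332.5 217. ]
[335.   69.5]
[329.5 270.5]
5.9667 [ 0.4502 -0.1095  0.3996] [0. 1. 0.] [-0.005  0.    -1.   ] w 0.318 f [-0.3  1.   0.4] j [-0.38 -0.1   0.53  1.91  0.06  1.32  1.7 ]
delta [-0.0008 -0.0015 -0.0019]
```

View pics/s4.png

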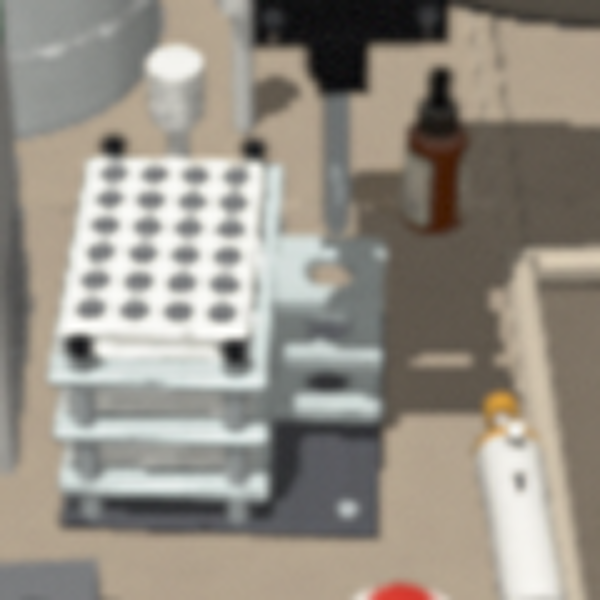

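The tip is at crop (337,233), about 1 px right of where it should be above the hole (330,226). That is about 2 mm too far toward -x. The dropper bottle at (437,180) is untouched. I'll correct and lower slowly.

step_arm(
  increments=[
    {"tx": -0.002, "ty": -0.001, "tz": 0, "spin": 0, "claw": 0.2},
    {"tx": -0.002, "ty": -0.001, "tz": 0.008, "spin": 0, "claw": 0.2},
    {"tx": -0.002, "ty": -0.001, "tz": 0.016, "spin": 0, "claw": 0.2},
    {"tx": -0.002, "ty": -0.001, "tz": 0.024, "spin": 0, "claw": 0.2},
    {"tx": -0.002, "ty": -0.001, "tz": 0.032, "spin": 0, "claw": 0.2},
    {"tx": -0.002, "ty": -0.001, "tz": 0.04, "spin": 0, "claw": 0.2},
    {"tx": -0.002, "ty": -0.001, "tz": 0.045, "spin": 0, "claw": 0.2},
    {"tx": -0.002, "ty": -0.001, "tz": 0.045, "spin": 0, "claw": 0.2},
  ],
)

```text
time: 6.63
position: [0.4525, -0.1112, 0.3553]
tool_rot: [-0.002, -3.139, -0.0]
ft_force: [0.4, -0.1, -1.6]
grip_width: 0.316
```

```bash
python3 - <<'E'
from h import *
s=imaging.get_image("side")
cv2.imwrite("pics/s5.png",cv2.resize(s[140:230,280:350],None,fx=6,fy=6,interpolation=cv2.INTER_CUBIC))
E
python3 st.py .4525 -.111 .2855
```

```text
6.6833 [ 0.4527 -0.1112  0.356 ] [0.001 1.    0.   ] [-0.001  0.    -1.   ] w 0.315 f [ 0.5  0.6 -1.4] j [-0.37 -0.06  0.54  1.97  0.04  1.23  1.73]
delta [0.0001 0.0002 0.0705]
```

View pics/s5.png

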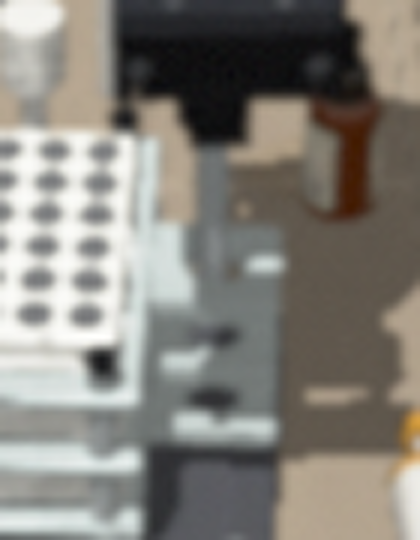

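The shaft at crop (215,200) enters the hole around (215,270) with no contact force. I'll lower it the rest of the way.

step_arm(
  increments=[
    {"tx": 0, "ty": 0, "tz": 0.006, "spin": 0, "claw": 0.2},
    {"tx": 0, "ty": 0, "tz": 0.012, "spin": 0, "claw": 0.2},
    {"tx": 0, "ty": 0, "tz": 0.018, "spin": 0, "claw": 0.2},
    {"tx": 0, "ty": 0, "tz": 0.024, "spin": 0, "claw": 0.2},
    {"tx": 0, "ty": 0, "tz": 0.03, "spin": 0, "claw": 0.2},
    {"tx": 0, "ty": 0, "tz": 0.036, "spin": 0, "claw": 0.2},
    {"tx": 0, "ty": 0, "tz": 0.04, "spin": 0, "claw": 0.2},
    {"tx": 0, "ty": 0, "tz": 0.04, "spin": 0, "claw": 0.2},
  ],
)

```text
time: 7.35
position: [0.4526, -0.1112, 0.3157]
tool_rot: [-0.002, -3.14, -0.0]
ft_force: [-0.8, -0.0, -0.8]
grip_width: 0.315
```

step_arm(
  increments=[
    {"tx": 0, "ty": 0, "tz": 0.006, "spin": 0, "claw": 0.2},
    {"tx": 0, "ty": 0, "tz": 0.012, "spin": 0, "claw": 0.2},
    {"tx": 0, "ty": 0, "tz": 0.018, "spin": 0, "claw": 0.2},
    {"tx": 0, "ty": 0, "tz": 0.023, "spin": 0, "claw": 0.2},
    {"tx": 0, "ty": 0, "tz": 0.026, "spin": 0, "claw": 0.2},
    {"tx": 0, "ty": 0, "tz": 0.028, "spin": 0, "claw": 0.2},
    {"tx": 0, "ty": 0, "tz": 0.028, "spin": 0, "claw": 0.2},
  ],
)

```text
time: 7.93
position: [0.4528, -0.1113, 0.2882]
tool_rot: [-0.002, -3.141, 0.0]
ft_force: [0.0, -0.9, -0.2]
grip_width: 0.317
```

```bash
python3 - <<'E'
from h import *
s=imaging.get_image("side")
cv2.imwrite("pics/s6.png",cv2.resize(s[140:230,280:350],None,fx=6,fy=6,interpolation=cv2.INTER_CUBIC))
E
python3 st.py .4525 -.111 .2855
```

```text
7.9833 [ 0.453  -0.1113  0.2886] [ 0.001  1.    -0.   ] [-0. -0. -1.] w 0.316 f [-0.2  0.7 -0.1] j [-0.37  0.01  0.56  2.05 -0.01  1.08  1.77]
delta [0.0005 0.0003 0.0031]
```

View pics/s6.png

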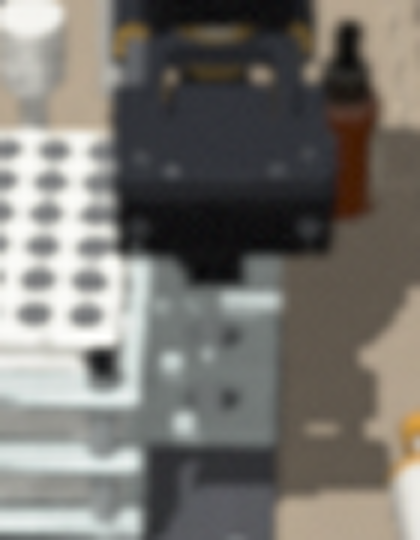

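The head is just above the ear, with the finger at crop (215,270), and there is no contact force. I'll lower 2 mm more, then open.

step_arm(
  increments=[
    {"tx": 0, "ty": 0, "tz": 0.001, "spin": 0, "claw": 0.2},
    {"tx": 0, "ty": 0, "tz": 0.002, "spin": 0, "claw": 0.2},
    {"tx": 0, "ty": 0, "tz": 0.0025, "spin": 0, "claw": 0.2},
    {"tx": 0, "ty": 0, "tz": 0.0025, "spin": 0, "claw": 0.2},
  ],
)

```text
time: 8.32
position: [0.4531, -0.1113, 0.2866]
tool_rot: [0.002, 3.141, 0.0]
ft_force: [0.4, 0.2, 1.0]
grip_width: 0.312
```

step_arm(
  increments=[
    {"tx": 0, "ty": 0, "tz": 0, "spin": 0, "claw": 0.35},
    {"tx": 0, "ty": 0, "tz": 0, "spin": 0, "claw": 0.4},
    {"tx": 0, "ty": 0, "tz": 0, "spin": 0, "claw": 0.5},
    {"tx": 0, "ty": 0, "tz": 0, "spin": 0, "claw": 0.6},
    {"tx": 0, "ty": 0, "tz": 0, "spin": 0, "claw": 0.7},
    {"tx": 0, "ty": 0, "tz": 0, "spin": 0, "claw": 0.7},
    {"tx": 0, "ty": 0, "tz": 0, "spin": 0, "claw": 0.7},
  ],
)

```text
time: 8.9
position: [0.453, -0.1113, 0.2863]
tool_rot: [0.002, 3.142, 0.0]
ft_force: [0.7, 0.2, 0.6]
grip_width: 0.664
```

step_arm(
  increments=[
    {"tx": 0, "ty": 0, "tz": -0.01, "spin": 0, "claw": 0.7},
    {"tx": 0, "ty": 0, "tz": -0.025, "spin": 0, "claw": 0.7},
    {"tx": 0, "ty": 0, "tz": -0.045, "spin": 0, "claw": 0.7},
    {"tx": 0, "ty": 0, "tz": -0.065, "spin": 0, "claw": 0.7},
    {"tx": 0, "ty": 0, "tz": -0.085, "spin": 0, "claw": 0.7},
    {"tx": 0, "ty": 0, "tz": -0.105, "spin": 0, "claw": 0.7},
    {"tx": 0, "ty": 0, "tz": -0.12, "spin": 0, "claw": 0.7},
    {"tx": 0, "ty": 0, "tz": -0.12, "spin": 0, "claw": 0.7},
  ],
)

```text
time: 9.57
position: [0.4538, -0.1118, 0.4103]
tool_rot: [0.002, 3.135, 0.0]
ft_force: [-0.9, -0.2, -0.8]
grip_width: 0.7
```

```bash
python3 - <<'E'
from h import *
s=imaging.get_image("side")
cv2.imwrite("pics/s7.png",cv2.resize(s[120:300,230:370],None,fx=3.3,fy=3.3,interpolation=cv2.INTER_CUBIC))
for z in(.1,.134): print((proj("side",[.451,-.111,z])-[230,120])*3.3)
E
python3 st.py
```

```text
[283.47 211.53]
[284.13 173.91]
9.6167 [ 0.4534 -0.1116  0.4084] [0.001 1.    0.   ] [ 0.004  0.    -1.   ] w 0.7 f [ 0.2 -0.6  0.1] j [-0.38 -0.11  0.53  1.9   0.05  1.33  1.71]
```

View pics/s7.png

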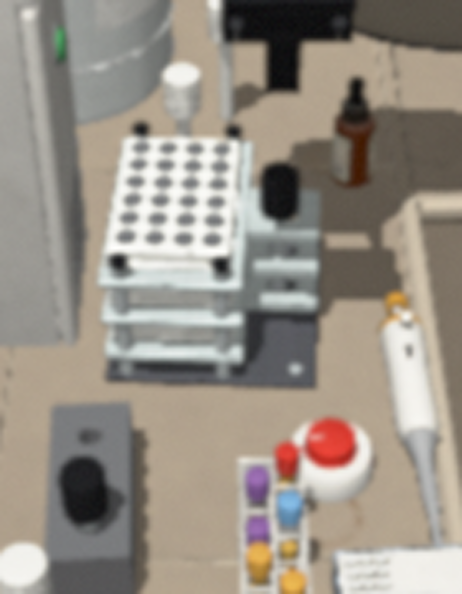

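The black head sits upright on the top ear at crop (281,192). Its top, at about (281,173), matches the predicted (284,174), so it is fully seated. The gripper is clear, the short rod is in its socket at (85,490), and the bottle stands at (352,140). Handing in.

```bash
python3 -c "
from h import *
print(workorder.close_job())"
```

```text
the job is handed in; nothing more can be done
None
```

The long rod is locked in the carrier and the job is handed in, at about 9.7 s on the robot's clock. I lifted the rod out of the parking block, lowered it slowly through all three ears, let go with its head about 1 mm above the top ear, and drew the gripper 120 mm clear.

- **Last picture:** the head stands upright on the top ear, with its top within about 1 mm of the predicted seated position. The short rod is still in its socket and the dropper bottle is still standing.
- **Forces:** the wrist readings I saw stayed at noise level during the descent and release, 2 N or less. They peaked at about 2.5 N while carrying the rod.
- **Disagreement:** before insertion the rod's tip appeared about 2 mm further toward -x than the gripper position implied. I corrected for it before lowering.
- **Not checked:** I did not take a final top-camera view.

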